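Select the servo's bay on the test station

TASK

On the test station, set the selector so that its pointer points at the bay that holds the servo. Take hold of the knob, push it gently down against its spring until you feel it come to its bottom stop and, keeping it lightly pressed there, turn it whichever way round is shorter (never the long way), then let it spring back up so that it locks there, and let go. Do not turn it against its locking teeth or ram it onto the stop, and leave the four parts lying in their bays undisturbed.

Things in the scene. Friction and masses are not known exactly. Their poses are not given: they have to be found in the camera images.
- station: Fixed black box, grey top, 280 x 320 x 50 mm (its x, y, z); origin: centre of its underside, z up. The selector is in the middle of its top. Four square bays (57 mm inside, 5 mm rims) have centres 118 mm from the selector's axis, at 30, 90, -60, -120 degrees from its +x, counter-clockwise from above. One loose part lies in each; which is where varies.
- housing: Hidden mechanism in the station (same origin and axes): 12 locking teeth and a solid bottom stop. They lock the selector every 30 degrees, at 0, 30, 60.. from the station's +x, one at each bay. Turning it when not pushed clear of the teeth, or pushing hard onto the stop, loads them; above 18 N they are damaged. Let go midway between two positions, the selector may stay down on a tooth.
- selector (a joint): Selector angle, rad: pointer direction from the station's +x, counter-clockwise positive from above; endless, counts on without wrapping (2 pi apart is the same position). Starts near pi, two to five positions from the servo's. Up, it is locked with 3 degrees of play; pushed clear, it turns with under 0.1 Nm. Let go within 8 degrees of a position it springs up and centres there.
- grip (a point): Centre of the white grip bar of the selector, 98 mm above the table (up). Bar 56 mm long (along the pointer), 16 wide, 34 high, on a disc 84 mm across, its top 17 mm below this point. Spring: 4 N at the top to 7.5 N at 18 mm down. The solid stop is met 5.5 to 17.5 mm down, differently each time, to be felt; the teeth clear only 1 mm before it: go slowly and turn while pressing it with 2 to 8 N.
- pointer (a point): Tip of the selector's pointer, a white nose that sticks out of one side of the disc, in line with the grip bar, 60 mm from the turning axis and 21 mm below the centre of the bar.
- aim (a point): Imaginary point that turns with the selector, straight out along the pointer, 118 mm from the axis: it lies over the centre of the bay that is pointed at.
- servo_mid (a point): Middle of the servo: a black box-shaped motor, 40 x 20 mm and 36 mm high, with two mounting ears at 28 mm height (54 mm across) and a small round white horn on its top (43 mm high in all); loose, upright in its bay. This point is 20 mm above its underside.
- bearing_mid (a point): Middle of a loose steel ball bearing lying flat in its bay: ring 42 mm across, bore 18 mm, 14 mm high. Bystander.
- bracket_mid (a point): Middle of a loose white U-shaped printed bracket, 44 x 36 mm and 34 mm high, open at the top, in its bay. Bystander.
- gear_mid (a point): Middle of a loose black gear lying flat in its bay: 46 mm across, with a hub, 22 mm high. Bystander.
There are look-alikes about, which are no part of the job. Leave any red look-alike of the part that bears servo_mid alone.

How it is judged:
By the outcome, as a careful person would: the job done as asked, in the order asked, and still so for the second after the job is handed in, with the robot touching nothing.
It also fails if it takes over 64 s, if anything falls off the work surface, if the arm or the gripper's body presses on something with over 40 N, if the wrist force passes 120 N, or if a joint passes its speed limit or range.

ROBOT

A 6-joint arm with a two-finger parallel gripper is mounted at the origin on the work surface. World frame = base frame: x ahead of the robot, y to its left, z up, the work surface at z = 0. Lengths are in m, angles in degrees, forces in N, time in s.
With the tool pointing down it reaches from about 0.4 to 0.825 m from the base axis. Payload 7 kg.
Tool frame: the origin (TCP) lies between the finger pads; the fingertips stand 19 mm ahead of it and the grasp point (between the pads) is the TCP (r.finger_overhang is the distance from the TCP to the fingertips, in m); z points along the fingers, y is the direction in which the jaws open and shut (so a half turn about z gives the same grasp; the last joint's range is limited). The gripper opens to 88 mm and grips with 3 to 60 N. Pads are 19 mm wide; open, the fingers measure 130 mm over their backs; the gripper's body (78 mm by 193 mm) begins 47 mm behind the grasp point.
Start: joints at [16.507, 20.546, 0.682, 0, -70.136, -16.507], TCP at [0.675, -0, 0.22] pointing down, gripper open.
Joint ranges: [-176.03, 176.03], [-82.01, 121.73], [-58.28, 71.71], [-173.87, 95.51], [-174.79, -0.11], [-173.66, 173.66]. Speed limits (degrees/s): [136.94, 136.94, 172.46, 180, 180, 180].

INTERFACE

Orientations are given as [roll, pitch, yaw] about the fixed x, y, z axes, in that order (R = Rz(yaw) Ry(pitch) Rx(roll)).
In Python, from plant import r, optics gives the robot as it stands. The module is installed in compiled form; this text tells all that it offers.
- The arm moves only by the tool step_arm, never from a script. Its argument "increments" is a list of rows, each an object of numbers: "tx", "ty", "tz": the shift along the world's x, y, z in mm; "ax", "ay", "az": the turn, a rotation vector about the world's x, y, z in degrees; "claw": the gripper command: -1 is shut, 1 is fully open, values between are in proportion. In form: [{"tx": .., "ty": .., "tz": .., "ax": .., "ay": .., "az": .., "claw": ..}, ...]. A call has 1 to 12 rows; each row shifts and turns the commanded pose from where the row before left it; what a row does not reach is not made up. A row lasts 1/10 s, in which the tool goes at most 50 mm and 8.59 degrees, less where a joint would pass 70% of its speed; a pose out of reach is approached as far as the arm can. A call with a gripper value outside its range is refused whole. The fingers move at their own pace and stop on an object; "newtons" is the grip in N (left out, the last holds). Time passes only in rows, so rows that do not move let the fingers close. It gives the time, the measured TCP pose, the force and the opening at its end, in the units of the state.
- r.get_state(): the state, without advancing time (a new reading comes with each control period).
- optics.capture(name): name is "scene" or "side" or "wrist"; returns a dict with "image" (480x640x3 uint8, blue, green, red), "depth" (480x640 float32, m along the optical axis (not along the pixel's ray), 0 where there is no reading), "fx", "fy", "cx", "cy" (pixels), "distortion" ([k1, k2, p1, p2, k3] as OpenCV has them; the pictures are not rectified), "R" (3x3) and "t" (3): a world point X has camera coordinates R X + t. Camera axes: x right, y down, z forward; pixel columns grow to the right and rows downward; lengths in m; the calibration is good to about 2 mm. A picture is of the moment at which its call begins.
- r.close_job(): hands the job in, once; it reports no verdict.
The state is a dict: "time_s": time; "joints": joint angles; "qd": joint speeds; "joint_torque": joint torques, N m; "tcp_pos": TCP position; "eef_rot": TCP orientation; "contact_force": force on the tool from outside, world axes, zero at the start; "moment": the same for the moment, N m; "gripper_width": finger opening in m.
Only numpy, scipy, OpenCV 4.12 (cv2) and the standard library are available. Lean on these libraries where they do the work, as an engineer would, in place of code of your own. Each camera call takes 0.05 s, during which the arm holds its last target. There are 200 camera calls.

## Working session

There is one attempt and no reset: what is moved stays moved. The work goes in short steps, Python scripts to look and compute and a tool call to move; the robot and the scene stay as the last step left them, time stands still between calls to the robot, and variables do not carry over. Pictures are saved under pics/ and viewed, about 8 in all and at most 12, crops included, and the job is handed in when it is done.

Besides the shell and the picture viewer there is one more tool, called by a JSON object that holds its "api" and its "payload", one argument or row to a line. step_arm: Moves the arm, as the interface text tells. Its arguments: {"type":"object","properties":{"increments":{"type":"array","items":{"type":"object","properties":{"tx":{"type":"number"},"ty":{"type":"number"},"tz":{"type":"number"},"ax":{"type":"number"},"ay":{"type":"number"},"az":{"type":"number"},"claw":{"type":"number"}}}},"newtons":{"type":"number"}},"required":["increments"]}

```bash
mkdir -p pics
cat > h.py <<'E'
import numpy as np, cv2
from plant import r, optics
def cam(n):
    return optics.capture(n)
def ray(c,uv):
    K=np.array([[c['fx'],0,c['cx']],[0,c['fy'],c['cy']],[0,0,1]])
    p=cv2.undistortPoints(np.array(uv,float).reshape(-1,1,2),K,np.array(c['distortion'],float)).reshape(-1,2)
    d=np.c_[p,np.ones(len(p))]@np.array(c['R'])
    o=-np.array(c['R']).T@np.array(c['t']).ravel()
    return o,d
def onplane(c,uv,z):
    o,d=ray(c,uv); return o+d*((z-o[2])/d[:,2])[:,None]
E
python3 - <<'E'
from h import *
for n in('scene','wrist'):
    c=cam(n); cv2.imwrite(f'pics/{n}0.png',c['image']); o,d=ray(c,[[320,240]]); print(n,o,d)
    np.savez(f'{n}0.npz',**{k:v for k,v in c.items()})
print(r.get_state())
E
```

```text
scene [1.09885167 0.08197245 0.53643713] [[-0.75277051 -0.04076631 -0.65723272]]
wrist [ 0.67534476 -0.07069407  0.38297054] [[ 0.00213471  0.25445255 -0.96710801]]
{'time_s': 0.1, 'joints': array([ 1.65052290e+01,  2.05886286e+01,  6.39405998e-01, -1.70120610e-02,
       -7.01379309e+01, -1.65055517e+01]), 'qd': array([-0.02882347, -0.15365279,  0.0898972 ,  0.02473931,  0.07597715,
       -0.02015763]), 'joint_torque': array([-1.42273191e-03, -5.84165347e+01,  2.93752134e+01,  7.01551259e+00,
        1.01412315e-02, -6.66964229e-05]), 'tcp_pos': array([ 6.74544186e-01, -5.48595469e-05,  2.18906947e-01]), 'eef_rot': array([ 1.79911894e+02, -9.42896359e-03, -9.00061077e+01]), 'contact_force': array([-0.97305323, -0.14714887,  0.10075125]), 'moment': array([-0.00033048,  0.03236145, -0.00074626]), 'gripper_width': 0.08787972742543929}
```

View pics/scene0.png

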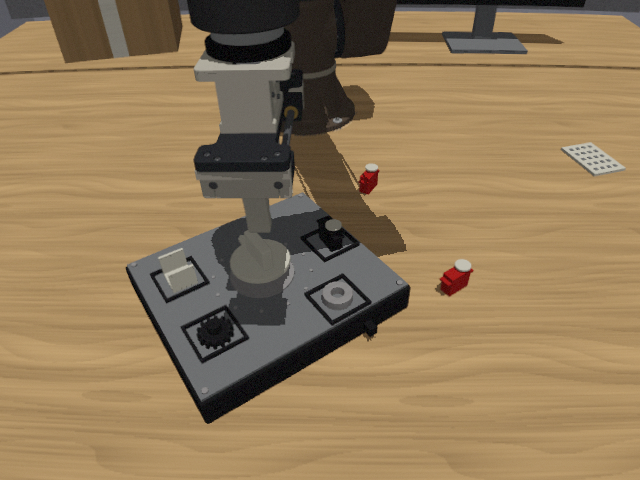

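View pics/wrist0.png

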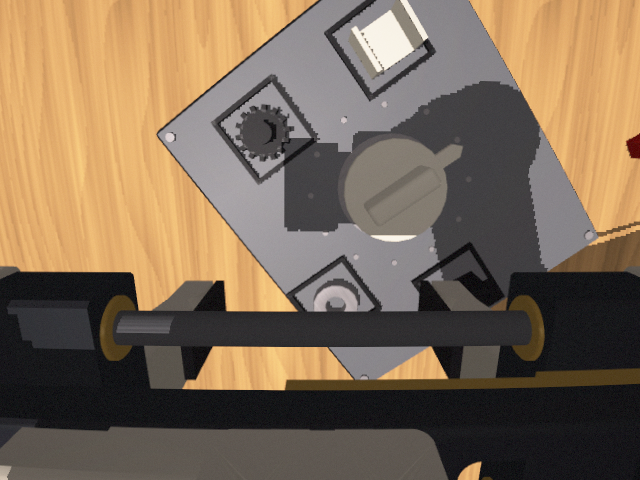

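Both views show the selector in the middle. In the wrist view the disc is at about (393,189) and the nose tip at about (460,150). In the scene view the servo is at (332,235), the bearing at (338,295), the gear at (215,332) and the bracket at (178,273). In the wrist view the servo's bay is at about (460,285), partly hidden by a finger.

```bash
cat > m.py <<'E'
from h import *
c=dict(np.load('wrist0.npz')); s=dict(np.load('scene0.npz'))
b=c['image'].astype(int); m=((b[...,2]-b[...,0]>8)).astype(np.uint8)
n,l,st,ce=cv2.connectedComponentsWithStats(m,connectivity=4); k=l[189,380]; print('comp',st[k],ce[k])
cnt=max(cv2.findContours((l==k).astype(np.uint8),0,1)[0],key=cv2.contourArea)[:,0]
P=onplane(c,cnt,.081)[:,:2]
# circle fit, robust
Q=P
for _ in range(8):
    A=np.c_[2*Q,np.ones(len(Q))]; x=np.linalg.lstsq(A,(Q**2).sum(1),rcond=None)[0]; R=np.sqrt(x[2]+x[:2]@x[:2])
    d=np.hypot(*(P-x[:2]).T); Q=P[abs(d-R)<.003]
print('disc',x[:2],R,len(Q),len(P))
ctr=x[:2]; P2=onplane(c,cnt,.077)[:,:2]
d2=np.hypot(*(P2-ctr).T); i=d2>.052; t=P2[i].mean(0)-ctr; print('nose max r',d2.max(),'dir',np.degrees(np.arctan2(t[1],t[0])))
bar=onplane(c,[[364,208],[432,167],[441,184],[374,225]],.115)[:,:2]; print('bar',bar, bar.mean(0)); e=bar[1]-bar[0];print(np.degrees(np.arctan2(e[1],e[0])),np.hypot(*e))
def rep(n,p):
    p=p-ctr; print(n,p,np.hypot(*p),np.degrees(np.arctan2(p[1],p[0])))
for n,uv,z in(('gear',(264,132),.072),('bracket',(390,45),.053)): rep('w '+n,onplane(c,[uv],z)[0,:2])
for n,uv,z in(('servo horn',(334,226),.094),('bearing',(338,295),.062),('gear',(215,325),.072),('bracket',(180,275),.06)): rep('s '+n,onplane(s,[uv],z)[0,:2])
sc=onplane(c,[(170,137),(589,236),(364,380)],.05)[:,:2]; print(sc, np.hypot(*(sc[0]-sc[2])),np.hypot(*(sc[1]-sc[2])))
for a,b in((0,2),(1,2)):
    e=sc[a]-sc[b]; print(np.degrees(np.arctan2(e[1],e[0])))
print('mid',(sc[0]+sc[1])/2)
dd=c['depth'];print('depth grip',dd[195,400],'top',dd[230,560])
cv2.imwrite('pics/crop.png',cv2.resize(c['image'][100:270,300:520],None,fx=3.5,fy=3.5,interpolation=cv2.INTER_CUBIC))
cv2.imwrite('pics/crops.png',cv2.resize(s['image'][190:380,120:420],None,fx=2.6,fy=2.6,interpolation=cv2.INTER_CUBIC))
E
python3 m.py
```

```text
comp [ 343  138  120  104 8849] [397.36772517 187.90224884]
disc [ 0.61563488 -0.03180666] 0.041427040740918554 287 336
nose max r 0.06349485008598409 dir -145.69942709662254
bar [[ 0.64429195 -0.02396529]
 [ 0.59715798 -0.05324682]
 [ 0.58984551 -0.04136215]
 [ 0.63664603 -0.01146291]] [ 0.61698537 -0.03250929]
-148.14978335449155 0.05548890931858597
w gear [ 0.10487137 -0.04591475] 0.11448217866943351 -23.644747788061675
w bracket [ 0.00386232 -0.11473004] 0.11479503155829375 -88.07189917558061
s servo horn [-0.05440307  0.10561445] 0.1188028081235651 117.25345453391213
s bearing [0.05065471 0.11180057] 0.12274065191956982 65.62562644781629
s gear [ 0.11097314 -0.03942182] 0.11776721593000536 -19.5569451750801
s bracket [ 0.01316165 -0.11074173] 0.11152111602359922 -83.22219016253467
[[ 0.80503645 -0.07475184]
 [ 0.42354311  0.01304275]
 [ 0.63121666  0.16496362]] 0.29610271901197555 0.2573096444156745
-54.05380065542021
-143.8131519088764
mid [ 0.61428978 -0.03085454]
depth grip 0.2698279 top 0.34294295
```

View pics/crop.png

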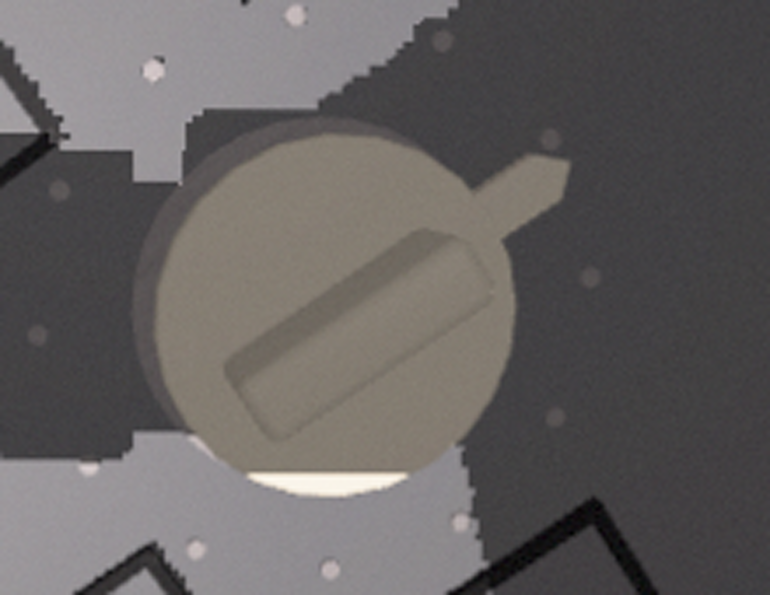

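View pics/crops.png

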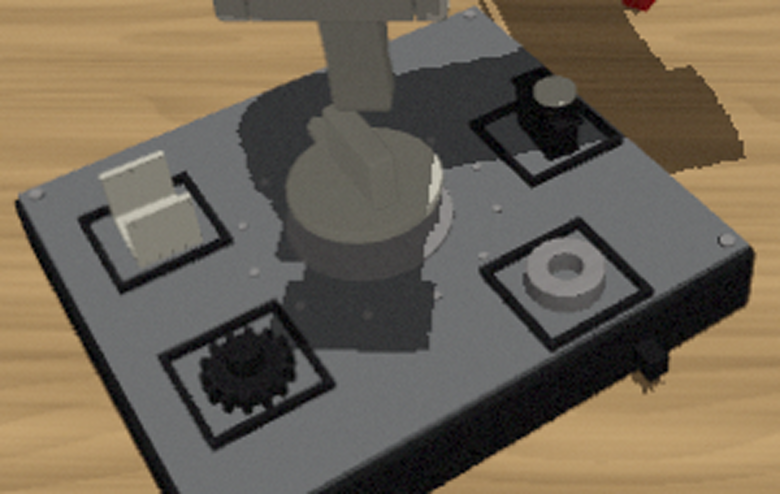

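The servo's bay is identified. The bay order around the selector (bracket, gear, bearing, servo at about -84, -24, 66, 126° in world) gives a station yaw of about 36°, which puts the servo in the +90° bay. The pointer is at about 180° in the station frame, so the shorter way is clockwise by 90°. I'll approach with the tool turned +126°, which keeps joint 6 well inside its range.

{"api": "step_arm", "payload": {
  "increments": [
    {"tx":-5,"ty":-2.6,"az":8.4,"claw":0.0},
    {"tx":-5,"ty":-2.6,"az":8.4,"claw":0.0},
    {"tx":-5,"ty":-2.6,"az":8.4,"claw":0.0},
    {"tx":-5,"ty":-2.6,"az":8.4,"claw":0.0},
    {"tx":-5,"ty":-2.6,"az":8.4,"claw":0.0},
    {"tx":-5,"ty":-2.6,"az":8.4,"claw":0.0},
    {"tx":-5,"ty":-2.6,"az":8.4,"claw":0.0},
    {"tx":-5,"ty":-2.6,"az":8.4,"claw":0.0},
    {"tx":-5,"ty":-2.6,"az":8.4,"claw":0.0},
    {"tx":-5,"ty":-2.6,"az":8.4,"claw":0.0},
    {"tx":-5,"ty":-2.6,"az":8.4,"claw":0.0},
    {"tx":-5,"ty":-2.6,"az":8.4,"claw":0.0}
  ],
  "newtons": 40
}}

```text
$.increments[0]: bad value
```

{"api": "step_arm", "payload": {
  "increments": [
    {"tz":-15,"az":8.4,"claw":0.0},
    {"tz":-15,"az":8.4,"claw":0.0},
    {"tz":-15,"az":8.4,"claw":0.0},
    {"claw":0.0},
    {"claw":0.0},
    {"claw":0.0}
  ]
}}

```text
$.increments[0]: bad value
```

Run:
```python
from h import *
s=r.get_state(); print({k:np.round(s[k],4) for k in('time_s','tcp_pos','eef_rot','contact_force','moment','joints','gripper_width')})
c=cam('wrist'); np.savez('wrist1.npz',**c); cv2.imwrite('pics/wrist1.png',c['image'])
```

```text
{'time_s': np.float64(0.1), 'tcp_pos': array([ 6.745e-01, -1.000e-04,  2.189e-01]), 'eef_rot': array([ 1.799119e+02, -9.400000e-03, -9.000610e+01]), 'contact_force': array([-0.9731, -0.1471,  0.1008]), 'moment': array([-0.0003,  0.0324, -0.0007]), 'joints': array([ 1.65052e+01,  2.05886e+01,  6.39400e-01, -1.70000e-02,
       -7.01379e+01, -1.65056e+01]), 'gripper_width': np.float64(0.0879)}
```

View pics/wrist1.png

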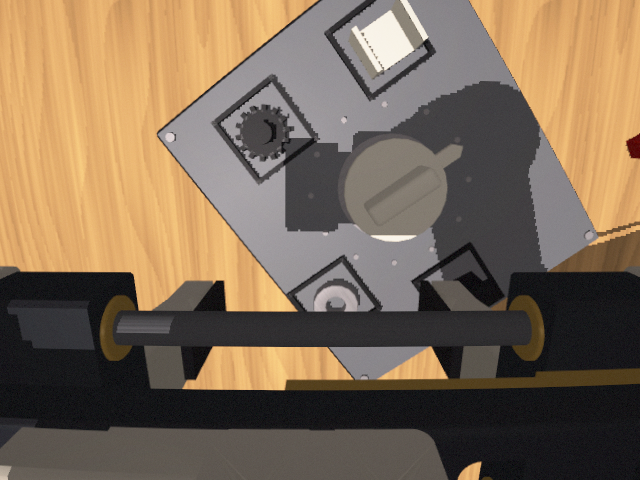

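The arm did not move (the view is unchanged). Both calls were refused, probably because each row needs every field.

{"api": "step_arm", "payload": {
  "increments": [
    {"tx":-5,"ty":-2.6,"tz":0,"ax":0,"ay":0,"az":8.4,"claw":0},
    {"tx":-5,"ty":-2.6,"tz":0,"ax":0,"ay":0,"az":8.4,"claw":0}
  ],
  "newtons": 40
}}

```text
time_s: 0.35
tcp_pos: [0.6647, -0.0052, 0.2192]
eef_rot: [179.9, 0.0, -72.9]
contact_force: [-0.2, 0.2, -0.7]
gripper_width: 0.0767
```

{"api": "step_arm", "payload": {
  "increments": [
    {"tx":-5,"ty":-2.6,"tz":0,"ax":0,"ay":0,"az":8.4,"claw":0},
    {"tx":-5,"ty":-2.6,"tz":0,"ax":0,"ay":0,"az":8.4,"claw":0},
    {"tx":-5,"ty":-2.6,"tz":0,"ax":0,"ay":0,"az":8.4,"claw":0},
    {"tx":-5,"ty":-2.6,"tz":0,"ax":0,"ay":0,"az":8.4,"claw":0},
    {"tx":-5,"ty":-2.6,"tz":0,"ax":0,"ay":0,"az":8.4,"claw":0},
    {"tx":-5,"ty":-2.6,"tz":0,"ax":0,"ay":0,"az":8.4,"claw":0},
    {"tx":-5,"ty":-2.6,"tz":0,"ax":0,"ay":0,"az":8.4,"claw":0},
    {"tx":-5,"ty":-2.6,"tz":0,"ax":0,"ay":0,"az":8.4,"claw":0},
    {"tx":-5,"ty":-2.6,"tz":0,"ax":0,"ay":0,"az":8.4,"claw":0},
    {"tx":-5,"ty":-2.6,"tz":0,"ax":0,"ay":0,"az":8.4,"claw":0}
  ]
}}

```text
time_s: 1.35
tcp_pos: [0.6146, -0.0313, 0.2194]
eef_rot: [-180.0, 0.0, 11.1]
contact_force: [0.6, -0.4, -0.2]
gripper_width: 0.044
```

{"api": "step_arm", "payload": {
  "increments": [
    {"tx":0,"ty":0,"tz":-15,"ax":0,"ay":0,"az":8.4,"claw":0},
    {"tx":0,"ty":0,"tz":-15,"ax":0,"ay":0,"az":8.4,"claw":0},
    {"tx":0,"ty":0,"tz":-15,"ax":0,"ay":0,"az":8.4,"claw":0},
    {"tx":0,"ty":0,"tz":0,"ax":0,"ay":0,"az":0,"claw":0},
    {"tx":0,"ty":0,"tz":0,"ax":0,"ay":0,"az":0,"claw":0}
  ]
}}

```text
time_s: 1.85
tcp_pos: [0.615, -0.0313, 0.1748]
eef_rot: [-180.0, 0.0, 35.8]
contact_force: [1.3, -0.3, 0.9]
gripper_width: 0.0442
```

Run:
```python
from h import *
s=r.get_state(); print({k:np.round(s[k],4) for k in('time_s','tcp_pos','eef_rot','contact_force','moment','joints','gripper_width')})
c=cam('wrist'); np.savez('wrist1.npz',**c); cv2.imwrite('pics/wrist2.png',c['image'])
```

```text
{'time_s': np.float64(1.85), 'tcp_pos': array([ 0.615 , -0.0313,  0.1748]), 'eef_rot': array([-1.799992e+02,  4.330000e-02,  3.575610e+01]), 'contact_force': array([ 1.2871, -0.3333,  0.9451]), 'moment': array([-0.1837, -0.0503,  0.0345]), 'joints': array([ 1.524270e+01,  1.686790e+01, -1.074990e+01,  1.620000e-02,
       -6.242290e+01,  1.105058e+02]), 'gripper_width': np.float64(0.0442)}
```

View pics/wrist2.png

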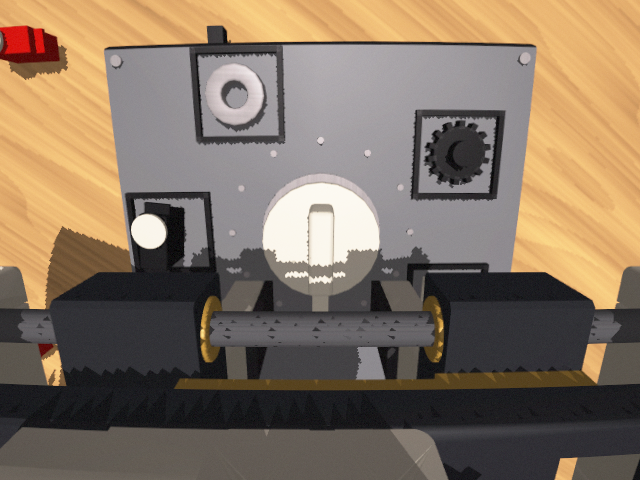

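The wrist view shows the bar upright at u≈321, v 204–280, with the nose pointing down at (320,305). The disc spans u 263–379. The servo's horn (150,231) sits in the bay to the pointer's right seen from the axis, and the bearing and gear match the earlier identification. Now I'll refine the axis position.

Run:
```python
from h import *
c=dict(np.load('wrist1.npz'))
def circ(c,uv,z):
    P=onplane(c,uv,z)[:,:2]; x=np.linalg.lstsq(np.c_[2*P,np.ones(len(P))],(P**2).sum(1),rcond=None)[0]; return x[:2],np.sqrt(x[2]+x[:2]@x[:2])
b=c['image'].astype(int); m=((b[...,2]-b[...,0]>6)&(b.sum(2)>230)).astype(np.uint8); m[282:]=0
n,l,st,ce=cv2.connectedComponentsWithStats(m,connectivity=4); k=l[240,290]; print(st[k])
mm=(l==k)
uv=[]
for v in range(205,275,3):
    x=np.where(mm[v])[0]; uv+=[[x.min()-.5,v],[x.max()+.5,v]]
print(uv[::10]); print(circ(c,uv,.081))
bar=onplane(c,[[308,207],[333,207]],.115)[:,:2]; print('bar end mid',bar.mean(0),np.hypot(*(bar[0]-bar[1])))
nose=onplane(c,[[320,305]],.077)[0]; print('nose',nose)
sc=onplane(c,[(116,61.5),(525,58.5)],.05)[:,:2]; e=sc[1]-sc[0]; print('screws yaw',np.degrees(np.arctan2(e[1],e[0]))+90, np.hypot(*e))
h=onplane(c,[(150,231)],.093)[0,:2]-[.615,-.0313]; print('servo horn',h,np.hypot(*h),np.degrees(np.arctan2(h[1],h[0])))
```

```text
[  262   173   118   109 10781]
[[np.float64(268.5), 205], [np.float64(263.5), 220], [np.float64(262.5), 235], [np.float64(263.5), 250], [np.float64(268.5), 265]]
(array([ 0.61749061, -0.02993724]), np.float64(0.042295247176653526))
bar end mid [ 0.64030945 -0.01344395] 0.014993653032273626
nose [ 0.57408403 -0.06046182  0.077     ]
screws yaw 36.16097505391266 0.29504352197791783
servo horn [-0.05851901  0.09999082] 0.11585611152571876 120.33804359575083
```

Combining the two wrist views, with the hand-fixed camera error removed, puts the axis at about (0.616, -0.0305) and the yaw at 36°. Next I descend to z = 0.104, leaving the fingertips 4 mm above the disc, then close.

{"api": "step_arm", "payload": {
  "increments": [
    {"tx":1,"ty":0.7,"tz":-15,"ax":0,"ay":0,"az":0,"claw":0},
    {"tx":0,"ty":0,"tz":-15,"ax":0,"ay":0,"az":0,"claw":0},
    {"tx":0,"ty":0,"tz":-15,"ax":0,"ay":0,"az":0,"claw":0},
    {"tx":0,"ty":0,"tz":-10,"ax":0,"ay":0,"az":0,"claw":0},
    {"tx":0,"ty":0,"tz":-8,"ax":0,"ay":0,"az":0,"claw":0},
    {"tx":0,"ty":0,"tz":-5,"ax":0,"ay":0,"az":0,"claw":0},
    {"tx":0,"ty":0,"tz":-3,"ax":0,"ay":0,"az":0,"claw":0},
    {"tx":0,"ty":0,"tz":0,"ax":0,"ay":0,"az":0,"claw":0}
  ]
}}

```text
time_s: 2.7
tcp_pos: [0.616, -0.0305, 0.1037]
eef_rot: [180.0, 0.0, 36.0]
contact_force: [-0.2, -0.2, -0.8]
gripper_width: 0.044
```

{"api": "step_arm", "payload": {
  "increments": [
    {"tx":0,"ty":0,"tz":0,"ax":0,"ay":0,"az":0,"claw":-0.3},
    {"tx":0,"ty":0,"tz":0,"ax":0,"ay":0,"az":0,"claw":-0.5},
    {"tx":0,"ty":0,"tz":0,"ax":0,"ay":0,"az":0,"claw":-0.55},
    {"tx":0,"ty":0,"tz":0,"ax":0,"ay":0,"az":0,"claw":-0.59}
  ],
  "newtons": 8
}}

```text
time_s: 3.1
tcp_pos: [0.6161, -0.0305, 0.104]
eef_rot: [180.0, -0.0, 36.0]
contact_force: [0.5, 1.2, -0.2]
gripper_width: 0.02
```

{"api": "step_arm", "payload": {
  "increments": [
    {"tx":0,"ty":0,"tz":0,"ax":0,"ay":0,"az":0,"claw":-0.62},
    {"tx":0,"ty":0,"tz":0,"ax":0,"ay":0,"az":0,"claw":-0.65},
    {"tx":0,"ty":0,"tz":0,"ax":0,"ay":0,"az":0,"claw":-0.7},
    {"tx":0,"ty":0,"tz":0,"ax":0,"ay":0,"az":0,"claw":-0.8}
  ]
}}

```text
time_s: 3.5
tcp_pos: [0.6158, -0.0303, 0.1038]
eef_rot: [-180.0, 0.0, 36.0]
contact_force: [-2.5, 2.6, 2.1]
gripper_width: 0.0157
```

```bash
cat > st.py <<'E'
from h import *
s=r.get_state(); print({k:np.round(s[k],4) for k in('time_s','tcp_pos','eef_rot','contact_force','moment','gripper_width')})
y=np.radians(s['eef_rot'][2]); f=s['contact_force']; print('along tool-x',f[0]*np.cos(y)+f[1]*np.sin(y),'along jaw',-f[0]*np.sin(y)+f[1]*np.cos(y))
E
python3 st.py
```

```text
{'time_s': np.float64(3.5), 'tcp_pos': array([ 0.6158, -0.0303,  0.1038]), 'eef_rot': array([-1.79984e+02,  1.20000e-03,  3.60029e+01]), 'contact_force': array([-2.5089,  2.6137,  2.0917]), 'moment': array([0.7414, 0.8226, 0.0149]), 'gripper_width': np.float64(0.0157)}
along tool-x -0.4932615545313981 along jaw 3.589202800708546
```

Gripped at 15.7 mm, with a small side load of 3.6 N along the jaws. I'll shift 0.4 mm to relieve it and firm up the grip.

{"api": "step_arm", "payload": {
  "increments": [
    {"tx":-0.25,"ty":0.35,"tz":0,"ax":0,"ay":0,"az":0,"claw":-0.9},
    {"tx":0,"ty":0,"tz":0,"ax":0,"ay":0,"az":0,"claw":-1},
    {"tx":0,"ty":0,"tz":0,"ax":0,"ay":0,"az":0,"claw":-1}
  ],
  "newtons": 30
}}

```text
time_s: 3.8
tcp_pos: [0.6158, -0.0302, 0.1038]
eef_rot: [180.0, -0.0, 36.0]
contact_force: [-0.8, 1.5, 2.0]
gripper_width: 0.0152
```

```bash
python3 st.py
```

```text
{'time_s': np.float64(3.8), 'tcp_pos': array([ 0.6158, -0.0302,  0.1038]), 'eef_rot': array([ 1.799957e+02, -5.100000e-03,  3.600190e+01]), 'contact_force': array([-0.7729,  1.5208,  1.9662]), 'moment': array([0.4538, 0.5947, 0.0143]), 'gripper_width': np.float64(0.0152)}
along tool-x 0.2686796964897139 along jaw 1.68460622224681
```

{"api": "step_arm", "payload": {
  "increments": [
    {"tx":0,"ty":0,"tz":-0.7,"ax":0,"ay":0,"az":0,"claw":-1},
    {"tx":0,"ty":0,"tz":-0.7,"ax":0,"ay":0,"az":0,"claw":-1},
    {"tx":0,"ty":0,"tz":-0.7,"ax":0,"ay":0,"az":0,"claw":-1},
    {"tx":0,"ty":0,"tz":-0.7,"ax":0,"ay":0,"az":0,"claw":-1},
    {"tx":0,"ty":0,"tz":-0.7,"ax":0,"ay":0,"az":0,"claw":-1},
    {"tx":0,"ty":0,"tz":0,"ax":0,"ay":0,"az":0,"claw":-1}
  ]
}}

```text
time_s: 4.4
tcp_pos: [0.6158, -0.0302, 0.1002]
eef_rot: [180.0, -0.0, 36.0]
contact_force: [-2.2, 1.0, 4.7]
gripper_width: 0.0154
```

{"api": "step_arm", "payload": {
  "increments": [
    {"tx":0,"ty":0,"tz":-0.5,"ax":0,"ay":0,"az":0,"claw":-1},
    {"tx":0,"ty":0,"tz":-0.5,"ax":0,"ay":0,"az":0,"claw":-1},
    {"tx":0,"ty":0,"tz":0,"ax":0,"ay":0,"az":0,"claw":-1}
  ]
}}

```text
time_s: 4.7
tcp_pos: [0.6158, -0.0302, 0.0993]
eef_rot: [180.0, -0.0, 36.0]
contact_force: [-1.8, 1.8, 4.3]
gripper_width: 0.0151
```

```bash
python3 st.py
```

```text
{'time_s': np.float64(4.7), 'tcp_pos': array([ 0.6158, -0.0302,  0.0993]), 'eef_rot': array([ 1.799941e+02, -8.100000e-03,  3.600190e+01]), 'contact_force': array([-1.7605,  1.7967,  4.3441]), 'moment': array([ 0.4484,  0.6822, -0.0367]), 'gripper_width': np.float64(0.0151)}
along tool-x -0.3681536424458125 along jaw 2.488402907007692
```

{"api": "step_arm", "payload": {
  "increments": [
    {"tx":0,"ty":0,"tz":-0.3,"ax":0,"ay":0,"az":0,"claw":-1},
    {"tx":0,"ty":0,"tz":-0.3,"ax":0,"ay":0,"az":0,"claw":-1},
    {"tx":0,"ty":0,"tz":0,"ax":0,"ay":0,"az":0,"claw":-1}
  ]
}}

```text
time_s: 5.0
tcp_pos: [0.6158, -0.0302, 0.0987]
eef_rot: [180.0, -0.0, 36.0]
contact_force: [-1.3, 1.0, 4.4]
gripper_width: 0.015
```

{"api": "step_arm", "payload": {
  "increments": [
    {"tx":0,"ty":0,"tz":-0.3,"ax":0,"ay":0,"az":0,"claw":-1},
    {"tx":0,"ty":0,"tz":-0.3,"ax":0,"ay":0,"az":0,"claw":-1},
    {"tx":0,"ty":0,"tz":0,"ax":0,"ay":0,"az":0,"claw":-1}
  ]
}}

```text
time_s: 5.3
tcp_pos: [0.6158, -0.0302, 0.0981]
eef_rot: [180.0, -0.0, 36.0]
contact_force: [-1.5, 1.3, 4.8]
gripper_width: 0.0152
```

{"api": "step_arm", "payload": {
  "increments": [
    {"tx":0,"ty":0,"tz":-0.3,"ax":0,"ay":0,"az":0,"claw":-1},
    {"tx":0,"ty":0,"tz":-0.3,"ax":0,"ay":0,"az":0,"claw":-1},
    {"tx":0,"ty":0,"tz":0,"ax":0,"ay":0,"az":0,"claw":-1}
  ]
}}

```text
time_s: 5.6
tcp_pos: [0.6158, -0.0302, 0.0975]
eef_rot: [180.0, -0.0, 36.0]
contact_force: [-1.5, 1.6, 6.5]
gripper_width: 0.0152
```

{"api": "step_arm", "payload": {
  "increments": [
    {"tx":0,"ty":0,"tz":-0.2,"ax":0,"ay":0,"az":0,"claw":-1},
    {"tx":0,"ty":0,"tz":0,"ax":0,"ay":0,"az":0,"claw":-1}
  ]
}}

```text
time_s: 5.8
tcp_pos: [0.6158, -0.0302, 0.0973]
eef_rot: [180.0, -0.0, 36.0]
contact_force: [-1.7, 2.0, 5.4]
gripper_width: 0.0156
```

Those readings are noise. The force still follows the spring, so I carry on down.

{"api": "step_arm", "payload": {
  "increments": [
    {"tx":0,"ty":0,"tz":-0.3,"ax":0,"ay":0,"az":0,"claw":-1},
    {"tx":0,"ty":0,"tz":-0.3,"ax":0,"ay":0,"az":0,"claw":-1},
    {"tx":0,"ty":0,"tz":0,"ax":0,"ay":0,"az":0,"claw":-1}
  ]
}}

```text
time_s: 6.1
tcp_pos: [0.6158, -0.0301, 0.0967]
eef_rot: [180.0, -0.0, 36.0]
contact_force: [-1.7, 1.5, 5.1]
gripper_width: 0.0157
```

{"api": "step_arm", "payload": {
  "increments": [
    {"tx":0,"ty":0,"tz":-0.3,"ax":0,"ay":0,"az":0,"claw":-1},
    {"tx":0,"ty":0,"tz":-0.3,"ax":0,"ay":0,"az":0,"claw":-1},
    {"tx":0,"ty":0,"tz":0,"ax":0,"ay":0,"az":0,"claw":-1}
  ]
}}

```text
time_s: 6.4
tcp_pos: [0.6158, -0.0302, 0.0961]
eef_rot: [180.0, -0.0, 36.0]
contact_force: [-1.4, 0.4, 5.9]
gripper_width: 0.0153
```

{"api": "step_arm", "payload": {
  "increments": [
    {"tx":0,"ty":0,"tz":-0.3,"ax":0,"ay":0,"az":0,"claw":-1},
    {"tx":0,"ty":0,"tz":-0.3,"ax":0,"ay":0,"az":0,"claw":-1},
    {"tx":0,"ty":0,"tz":0,"ax":0,"ay":0,"az":0,"claw":-1}
  ]
}}

```text
time_s: 6.7
tcp_pos: [0.6158, -0.0302, 0.0956]
eef_rot: [180.0, -0.0, 36.0]
contact_force: [-1.6, 1.2, 5.9]
gripper_width: 0.0154
```

{"api": "step_arm", "payload": {
  "increments": [
    {"tx":0,"ty":0,"tz":-0.3,"ax":0,"ay":0,"az":0,"claw":-1},
    {"tx":0,"ty":0,"tz":-0.3,"ax":0,"ay":0,"az":0,"claw":-1},
    {"tx":0,"ty":0,"tz":0,"ax":0,"ay":0,"az":0,"claw":-1}
  ]
}}

```text
time_s: 7.0
tcp_pos: [0.6158, -0.0301, 0.095]
eef_rot: [180.0, -0.0, 36.0]
contact_force: [-2.0, 1.1, 5.2]
gripper_width: 0.015
```

{"api": "step_arm", "payload": {
  "increments": [
    {"tx":0,"ty":0,"tz":-0.3,"ax":0,"ay":0,"az":0,"claw":-1},
    {"tx":0,"ty":0,"tz":-0.3,"ax":0,"ay":0,"az":0,"claw":-1},
    {"tx":0,"ty":0,"tz":0,"ax":0,"ay":0,"az":0,"claw":-1}
  ]
}}

```text
time_s: 7.3
tcp_pos: [0.6158, -0.0302, 0.0944]
eef_rot: [180.0, -0.0, 36.0]
contact_force: [-2.3, 1.4, 5.6]
gripper_width: 0.0152
```

{"api": "step_arm", "payload": {
  "increments": [
    {"tx":0,"ty":0,"tz":-0.3,"ax":0,"ay":0,"az":0,"claw":-1},
    {"tx":0,"ty":0,"tz":-0.3,"ax":0,"ay":0,"az":0,"claw":-1},
    {"tx":0,"ty":0,"tz":0,"ax":0,"ay":0,"az":0,"claw":-1}
  ]
}}

```text
time_s: 7.6
tcp_pos: [0.6158, -0.0302, 0.0938]
eef_rot: [180.0, -0.0, 36.0]
contact_force: [-1.7, 1.1, 5.9]
gripper_width: 0.0157
```

{"api": "step_arm", "payload": {
  "increments": [
    {"tx":0,"ty":0,"tz":-0.3,"ax":0,"ay":0,"az":0,"claw":-1},
    {"tx":0,"ty":0,"tz":-0.3,"ax":0,"ay":0,"az":0,"claw":-1},
    {"tx":0,"ty":0,"tz":0,"ax":0,"ay":0,"az":0,"claw":-1}
  ]
}}

```text
time_s: 7.9
tcp_pos: [0.6158, -0.0302, 0.0932]
eef_rot: [180.0, -0.0, 36.0]
contact_force: [-1.4, 0.9, 6.8]
gripper_width: 0.0154
```

{"api": "step_arm", "payload": {
  "increments": [
    {"tx":0,"ty":0,"tz":-0.3,"ax":0,"ay":0,"az":0,"claw":-1},
    {"tx":0,"ty":0,"tz":0,"ax":0,"ay":0,"az":0,"claw":-1}
  ]
}}

```text
time_s: 8.1
tcp_pos: [0.6158, -0.0302, 0.0929]
eef_rot: [180.0, -0.0, 36.0]
contact_force: [-2.1, 0.5, 5.5]
gripper_width: 0.0149
```

{"api": "step_arm", "payload": {
  "increments": [
    {"tx":0,"ty":0,"tz":-0.3,"ax":0,"ay":0,"az":0,"claw":-1},
    {"tx":0,"ty":0,"tz":-0.3,"ax":0,"ay":0,"az":0,"claw":-1},
    {"tx":0,"ty":0,"tz":0,"ax":0,"ay":0,"az":0,"claw":-1}
  ]
}}

```text
time_s: 8.4
tcp_pos: [0.6159, -0.0302, 0.0924]
eef_rot: [180.0, -0.0, 36.0]
contact_force: [-2.5, 0.7, 6.9]
gripper_width: 0.0154
```

{"api": "step_arm", "payload": {
  "increments": [
    {"tx":0,"ty":0,"tz":-0.3,"ax":0,"ay":0,"az":0,"claw":-1},
    {"tx":0,"ty":0,"tz":0,"ax":0,"ay":0,"az":0,"claw":-1}
  ]
}}

```text
time_s: 8.6
tcp_pos: [0.6158, -0.0302, 0.0921]
eef_rot: [180.0, -0.0, 36.0]
contact_force: [-2.6, 1.2, 6.1]
gripper_width: 0.0155
```

{"api": "step_arm", "payload": {
  "increments": [
    {"tx":0,"ty":0,"tz":-0.3,"ax":0,"ay":0,"az":0,"claw":-1},
    {"tx":0,"ty":0,"tz":-0.3,"ax":0,"ay":0,"az":0,"claw":-1},
    {"tx":0,"ty":0,"tz":0,"ax":0,"ay":0,"az":0,"claw":-1}
  ]
}}

```text
time_s: 8.9
tcp_pos: [0.616, -0.0302, 0.0919]
eef_rot: [180.0, -0.0, 36.0]
contact_force: [-3.0, 1.9, 8.2]
gripper_width: 0.0153
```

The descent stalled: 0.2 mm moved for 0.6 mm commanded, and the force rose. I'll confirm with a small extra step.

{"api": "step_arm", "payload": {
  "increments": [
    {"tx":0,"ty":0,"tz":-0.2,"ax":0,"ay":0,"az":0,"claw":-1},
    {"tx":0,"ty":0,"tz":0,"ax":0,"ay":0,"az":0,"claw":-1}
  ]
}}

```text
time_s: 9.1
tcp_pos: [0.616, -0.0302, 0.0918]
eef_rot: [180.0, -0.0, 36.0]
contact_force: [-3.1, 1.8, 10.2]
gripper_width: 0.0155
```

```bash
python3 st.py
```

```text
{'time_s': np.float64(9.1), 'tcp_pos': array([ 0.616 , -0.0302,  0.0918]), 'eef_rot': array([ 1.799701e+02, -3.180000e-02,  3.601520e+01]), 'contact_force': array([-3.1048,  1.8448, 10.1536]), 'moment': array([0.5821, 1.2098, 0.0169]), 'gripper_width': np.float64(0.0155)}
along tool-x -1.4266019417361888 along jaw 3.317768858951271
```

The stop is felt at 12 mm: total 10.2 N against 6.3 N from the spring, so about 4 N rests on the stop. I'll start the clockwise turn gently.

{"api": "step_arm", "payload": {
  "increments": [
    {"tx":0,"ty":0,"tz":0,"ax":0,"ay":0,"az":-1,"claw":-1},
    {"tx":0,"ty":0,"tz":0,"ax":0,"ay":0,"az":-1,"claw":-1},
    {"tx":0,"ty":0,"tz":0,"ax":0,"ay":0,"az":-1,"claw":-1},
    {"tx":0,"ty":0,"tz":0,"ax":0,"ay":0,"az":-1,"claw":-1},
    {"tx":0,"ty":0,"tz":0,"ax":0,"ay":0,"az":-1,"claw":-1},
    {"tx":0,"ty":0,"tz":0,"ax":0,"ay":0,"az":0,"claw":-1}
  ]
}}

```text
time_s: 9.7
tcp_pos: [0.616, -0.0303, 0.0918]
eef_rot: [180.0, -0.0, 31.0]
contact_force: [-2.9, 1.5, 8.1]
gripper_width: 0.0152
```

```bash
python3 st.py
```

```text
{'time_s': np.float64(9.7), 'tcp_pos': array([ 0.616 , -0.0303,  0.0918]), 'eef_rot': array([ 1.799671e+02, -3.550000e-02,  3.098000e+01]), 'contact_force': array([-2.8595,  1.486 ,  8.1235]), 'moment': array([ 0.5103,  1.1313, -0.0333]), 'gripper_width': np.float64(0.0152)}
along tool-x -1.6866239075828284 along jaw 2.7459257914037143
```

It turns freely, with the moment only 0.03 Nm. I'll continue in chunks and watch the forces.

{"api": "step_arm", "payload": {
  "increments": [
    {"tx":0,"ty":0,"tz":0,"ax":0,"ay":0,"az":-2,"claw":-1},
    {"tx":0,"ty":0,"tz":0,"ax":0,"ay":0,"az":-2,"claw":-1},
    {"tx":0,"ty":0,"tz":0,"ax":0,"ay":0,"az":-2,"claw":-1},
    {"tx":0,"ty":0,"tz":0,"ax":0,"ay":0,"az":-2,"claw":-1},
    {"tx":0,"ty":0,"tz":0,"ax":0,"ay":0,"az":-2,"claw":-1},
    {"tx":0,"ty":0,"tz":0,"ax":0,"ay":0,"az":-2,"claw":-1},
    {"tx":0,"ty":0,"tz":0,"ax":0,"ay":0,"az":-2,"claw":-1},
    {"tx":0,"ty":0,"tz":0,"ax":0,"ay":0,"az":0,"claw":-1}
  ]
}}

```text
time_s: 10.5
tcp_pos: [0.6161, -0.0303, 0.0918]
eef_rot: [180.0, -0.0, 16.9]
contact_force: [-3.1, -0.8, 9.6]
gripper_width: 0.015
```

```bash
python3 st.py
```

```text
{'time_s': np.float64(10.5), 'tcp_pos': array([ 0.6161, -0.0303,  0.0918]), 'eef_rot': array([ 1.799692e+02, -4.640000e-02,  1.694660e+01]), 'contact_force': array([-3.1192, -0.7801,  9.5559]), 'moment': array([ 0.255 ,  1.0466, -0.0151]), 'gripper_width': np.float64(0.015)}
along tool-x -3.211098651187275 along jaw 0.16295898562035482
```

{"api": "step_arm", "payload": {
  "increments": [
    {"tx":-0.1,"ty":0,"tz":0,"ax":0,"ay":0,"az":-3,"claw":-1},
    {"tx":-0.1,"ty":0,"tz":0,"ax":0,"ay":0,"az":-3,"claw":-1},
    {"tx":0,"ty":0,"tz":0,"ax":0,"ay":0,"az":-3,"claw":-1},
    {"tx":0,"ty":0,"tz":0,"ax":0,"ay":0,"az":-3,"claw":-1},
    {"tx":0,"ty":0,"tz":0,"ax":0,"ay":0,"az":-3,"claw":-1},
    {"tx":0,"ty":0,"tz":0,"ax":0,"ay":0,"az":-3,"claw":-1},
    {"tx":0,"ty":0,"tz":0,"ax":0,"ay":0,"az":-3,"claw":-1},
    {"tx":0,"ty":0,"tz":0,"ax":0,"ay":0,"az":0,"claw":-1}
  ]
}}

```text
time_s: 11.3
tcp_pos: [0.6161, -0.0306, 0.0919]
eef_rot: [180.0, -0.1, -4.1]
contact_force: [-2.3, 0.6, 9.1]
gripper_width: 0.0152
```

```bash
python3 st.py
```

```text
{'time_s': np.float64(11.3), 'tcp_pos': array([ 0.6161, -0.0306,  0.0919]), 'eef_rot': array([ 1.79973e+02, -6.91000e-02, -4.08960e+00]), 'contact_force': array([-2.2637,  0.5524,  9.066 ]), 'moment': array([-0.2349,  0.8303, -0.0195]), 'gripper_width': np.float64(0.0152)}
along tool-x -2.2973088826919654 along jaw 0.3895502176474731
```

{"api": "step_arm", "payload": {
  "increments": [
    {"tx":-0.1,"ty":0,"tz":0,"ax":0,"ay":0,"az":-3,"claw":-1},
    {"tx":0,"ty":0,"tz":0,"ax":0,"ay":0,"az":-3,"claw":-1},
    {"tx":0,"ty":0,"tz":0,"ax":0,"ay":0,"az":-3,"claw":-1},
    {"tx":0,"ty":0,"tz":0,"ax":0,"ay":0,"az":-3,"claw":-1},
    {"tx":0,"ty":0,"tz":0,"ax":0,"ay":0,"az":-3,"claw":-1},
    {"tx":0,"ty":0,"tz":0,"ax":0,"ay":0,"az":-3,"claw":-1},
    {"tx":0,"ty":0,"tz":0,"ax":0,"ay":0,"az":-3,"claw":-1},
    {"tx":0,"ty":0,"tz":0,"ax":0,"ay":0,"az":-3,"claw":-1},
    {"tx":0,"ty":0,"tz":0,"ax":0,"ay":0,"az":0,"claw":-1}
  ]
}}

```text
time_s: 12.2
tcp_pos: [0.6159, -0.0308, 0.0919]
eef_rot: [180.0, -0.1, -28.1]
contact_force: [-1.1, -1.7, 9.3]
gripper_width: 0.0154
```

```bash
python3 st.py
```

```text
{'time_s': np.float64(12.2), 'tcp_pos': array([ 0.6159, -0.0308,  0.0919]), 'eef_rot': array([ 1.799817e+02, -7.110000e-02, -2.809160e+01]), 'contact_force': array([-1.0563, -1.6964,  9.3389]), 'moment': array([-0.6331,  0.7488,  0.0238]), 'gripper_width': np.float64(0.0154)}
along tool-x -0.1330601079228958 along jaw -1.9939017538178796
```

Everything is still in bounds. The last 26° come next, to yaw -54°.

{"api": "step_arm", "payload": {
  "increments": [
    {"tx":0,"ty":-0.1,"tz":0,"ax":0,"ay":0,"az":-3,"claw":-1},
    {"tx":0,"ty":0,"tz":0,"ax":0,"ay":0,"az":-3,"claw":-1},
    {"tx":0,"ty":0,"tz":0,"ax":0,"ay":0,"az":-3,"claw":-1},
    {"tx":0,"ty":0,"tz":0,"ax":0,"ay":0,"az":-3,"claw":-1},
    {"tx":0,"ty":0,"tz":0,"ax":0,"ay":0,"az":-3,"claw":-1},
    {"tx":0,"ty":0,"tz":0,"ax":0,"ay":0,"az":-3,"claw":-1},
    {"tx":0,"ty":0,"tz":0,"ax":0,"ay":0,"az":-3,"claw":-1},
    {"tx":0,"ty":0,"tz":0,"ax":0,"ay":0,"az":-3,"claw":-1},
    {"tx":0,"ty":0,"tz":0,"ax":0,"ay":0,"az":-2,"claw":-1},
    {"tx":0,"ty":0,"tz":0,"ax":0,"ay":0,"az":0,"claw":-1}
  ]
}}

```text
time_s: 13.2
tcp_pos: [0.6157, -0.0311, 0.0918]
eef_rot: [180.0, -0.1, -54.1]
contact_force: [-3.5, -1.9, 9.2]
gripper_width: 0.0153
```

```bash
python3 st.py
```

```text
{'time_s': np.float64(13.2), 'tcp_pos': array([ 0.6157, -0.0311,  0.0918]), 'eef_rot': array([ 1.799881e+02, -6.690000e-02, -5.406330e+01]), 'contact_force': array([-3.4719, -1.923 ,  9.2259]), 'moment': array([-0.7802,  0.9614, -0.02  ]), 'gripper_width': np.float64(0.0153)}
along tool-x -0.48066971174619866 along jaw -3.939670885123289
```

{"api": "step_arm", "payload": {
  "increments": [
    {"tx":-0.1,"ty":-0.1,"tz":0.7,"ax":0,"ay":0,"az":0,"claw":-1},
    {"tx":0,"ty":0,"tz":1,"ax":0,"ay":0,"az":0,"claw":-1},
    {"tx":0,"ty":0,"tz":1,"ax":0,"ay":0,"az":0,"claw":-1},
    {"tx":0,"ty":0,"tz":1,"ax":0,"ay":0,"az":0,"claw":-1},
    {"tx":0,"ty":0,"tz":0,"ax":0,"ay":0,"az":0,"claw":-1}
  ]
}}

```text
time_s: 13.7
tcp_pos: [0.6155, -0.0311, 0.0951]
eef_rot: [180.0, -0.0, -54.0]
contact_force: [-1.8, -1.4, 5.1]
gripper_width: 0.0152
```

```bash
python3 st.py
```

```text
{'time_s': np.float64(13.7), 'tcp_pos': array([ 0.6155, -0.0311,  0.0951]), 'eef_rot': array([ 1.799827e+02, -4.910000e-02, -5.400070e+01]), 'contact_force': array([-1.7539, -1.3829,  5.064 ]), 'moment': array([-0.782 ,  0.5057, -0.0043]), 'gripper_width': np.float64(0.0152)}
along tool-x 0.0879637593883027 along jaw -2.231772019639993
```

It is rising between the teeth with the spring still pushing (5 N) and negligible moment. I'll raise it the rest of the way.

{"api": "step_arm", "payload": {
  "increments": [
    {"tx":0,"ty":0,"tz":1,"ax":0,"ay":0,"az":0,"claw":-1},
    {"tx":0,"ty":0,"tz":1,"ax":0,"ay":0,"az":0,"claw":-1},
    {"tx":0,"ty":0,"tz":1,"ax":0,"ay":0,"az":0,"claw":-1},
    {"tx":0,"ty":0,"tz":1,"ax":0,"ay":0,"az":0,"claw":-1},
    {"tx":0,"ty":0,"tz":1,"ax":0,"ay":0,"az":0,"claw":-1},
    {"tx":0,"ty":0,"tz":1,"ax":0,"ay":0,"az":0,"claw":-1},
    {"tx":0,"ty":0,"tz":1,"ax":0,"ay":0,"az":0,"claw":-1},
    {"tx":0,"ty":0,"tz":1,"ax":0,"ay":0,"az":0,"claw":-1},
    {"tx":0,"ty":0,"tz":0.4,"ax":0,"ay":0,"az":0,"claw":-1},
    {"tx":0,"ty":0,"tz":0,"ax":0,"ay":0,"az":0,"claw":-1}
  ]
}}

```text
time_s: 14.7
tcp_pos: [0.6153, -0.0307, 0.1032]
eef_rot: [180.0, -0.0, -54.0]
contact_force: [0.9, -5.3, 3.5]
gripper_width: 0.0152
```

```bash
python3 st.py
```

```text
{'time_s': np.float64(14.7), 'tcp_pos': array([ 0.6153, -0.0307,  0.1032]), 'eef_rot': array([ 1.799821e+02, -1.520000e-02, -5.399850e+01]), 'contact_force': array([ 0.908 , -5.2978,  3.5385]), 'moment': array([-2.0438,  0.0277, -0.0576]), 'gripper_width': np.float64(0.0152)}
along tool-x 4.819655608922968 along jaw -2.379507638682514
```

{"api": "step_arm", "payload": {
  "increments": [
    {"tx":0,"ty":-0.3,"tz":0,"ax":0,"ay":0,"az":0,"claw":-1},
    {"tx":0,"ty":0,"tz":0,"ax":0,"ay":0,"az":0,"claw":-0.5},
    {"tx":0,"ty":0,"tz":0,"ax":0,"ay":0,"az":0,"claw":-0.3},
    {"tx":0,"ty":0,"tz":0,"ax":0,"ay":0,"az":0,"claw":0},
    {"tx":0,"ty":0,"tz":0,"ax":0,"ay":0,"az":0,"claw":0},
    {"tx":0,"ty":0,"tz":0,"ax":0,"ay":0,"az":0,"claw":0}
  ],
  "newtons": 8
}}

```text
time_s: 15.3
tcp_pos: [0.6153, -0.0304, 0.103]
eef_rot: [180.0, 0.0, -54.0]
contact_force: [0.8, -0.9, -0.0]
gripper_width: 0.0427
```

{"api": "step_arm", "payload": {
  "increments": [
    {"tx":0,"ty":0,"tz":5,"ax":0,"ay":0,"az":0,"claw":0},
    {"tx":0,"ty":0,"tz":10,"ax":0,"ay":0,"az":0,"claw":0},
    {"tx":0,"ty":0,"tz":15,"ax":0,"ay":0,"az":0,"claw":0},
    {"tx":0,"ty":0,"tz":20,"ax":0,"ay":0,"az":0,"claw":0},
    {"tx":0,"ty":0,"tz":30,"ax":0,"ay":0,"az":0,"claw":0},
    {"tx":0,"ty":0,"tz":30,"ax":0,"ay":0,"az":0,"claw":0},
    {"tx":0,"ty":0,"tz":20,"ax":0,"ay":0,"az":0,"claw":0},
    {"tx":0,"ty":0,"tz":0,"ax":0,"ay":0,"az":0,"claw":0}
  ]
}}

```text
time_s: 16.1
tcp_pos: [0.6172, -0.0306, 0.238]
eef_rot: [-179.6, -0.2, -54.0]
contact_force: [0.3, 0.1, 0.9]
gripper_width: 0.0442
```

```bash
python3 st.py
python3 - <<'E'
from h import *
for n in('scene','wrist'):
    c=cam(n); np.savez(n+'2.npz',**c); cv2.imwrite(f'pics/{n}3.png',c['image'])
E
```

```text
{'time_s': np.float64(16.1), 'tcp_pos': array([ 0.6172, -0.0306,  0.238 ]), 'eef_rot': array([-179.6498,   -0.1993,  -53.9794]), 'contact_force': array([0.3232, 0.1227, 0.8882]), 'moment': array([-0.0063,  0.0369, -0.0002]), 'gripper_width': np.float64(0.0442)}
along tool-x 0.09082422000301 along jaw 0.3335204611612605
```

View pics/wrist3.png

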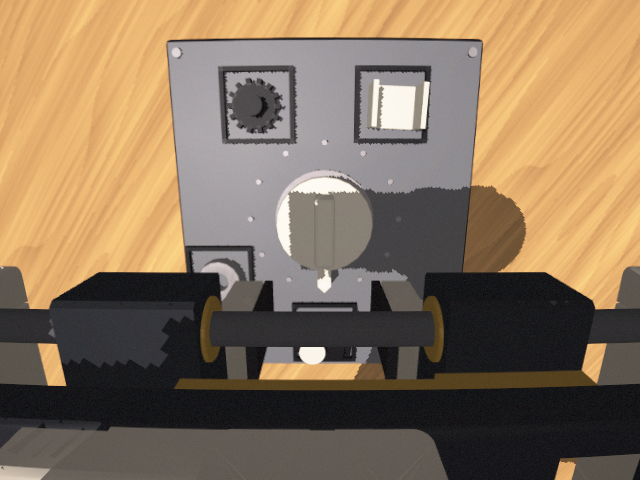

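View pics/scene3.png

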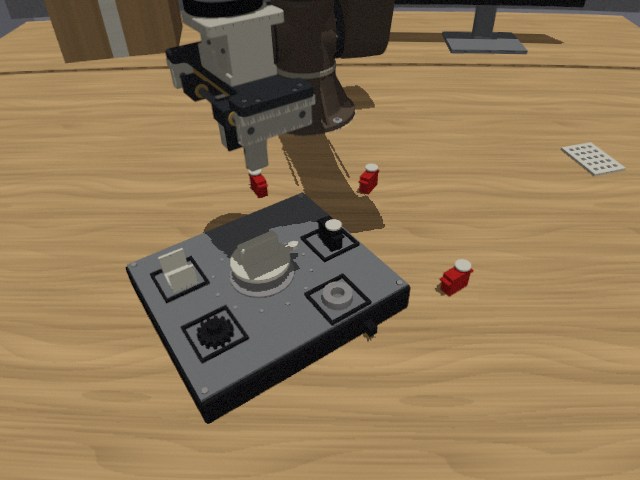

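The wrist view shows the nose at (325,285) pointing straight at the servo's bay, whose horn is at (312,353). In the scene view the nose (293,244) points to the servo at (333,236), and the parts are where they were. Last check is the height (sprung up) and the angle in numbers.

Run:
```python
from h import *
def pt(c,u,v):
    d=np.median(c['depth'][v-2:v+3,u-2:u+3]); o,r_=ray(c,[[u,v]]); return o+r_[0]*d
w0=dict(np.load('wrist0.npz'));w=dict(np.load('wrist2.npz')); s0=dict(np.load('scene0.npz')); s=dict(np.load('scene2.npz'))
print('disc before',pt(w0,360,180),'bar before',pt(w0,402,197));print('disc now',pt(w,290,222),pt(w,355,225),'bar now',pt(w,324,225),'plate',pt(w,410,80))
n=onplane(w,[[324.5,290],[325,200]],.09)[:,:2]; a=onplane(w,[[324,291]],.077)[0,:2]; b=onplane(w,[[324.5,197]],.115)[0,:2]
e=a-b; print('pointer world deg',np.degrees(np.arctan2(e[1],e[0])),'station',np.degrees(np.arctan2(e[1],e[0]))-36.1)
for n,(u,v) in dict(servo=(333,226),bearing=(338,295),gear=(215,330),bracket=(178,273)).items():
    d=cv2.absdiff(s0['image'][v-25:v+25,u-28:u+28],s['image'][v-25:v+25,u-28:u+28]); 
    t=s0['image'][v-18:v+18,u-18:u+18]; R=cv2.matchTemplate(s['image'][v-24:v+24,u-24:u+24],t,cv2.TM_CCOEFF_NORMED); _,mx,_,l=cv2.minMaxLoc(R); print(n,'shift px',np.array(l)-6,round(mx,3))
```

```text
disc before [ 0.64408667 -0.04049467  0.08022882] bar before [ 0.61709989 -0.03184508  0.11414746]
disc now [ 0.64034733 -0.01653958  0.08008358] [ 0.59329603 -0.04759165  0.08032396] bar now [ 0.61947461 -0.03773946  0.11424901] plate [ 0.62664932 -0.17532669  0.04912545]
pointer world deg 125.94417065340133 station 89.84417065340133
servo shift px [0 0] 0.839
bearing shift px [0 0] 0.997
gear shift px [0 0] 0.928
bracket shift px [0 0] 0.998
```

The selector is up (disc at 80.2 mm before and after), at 89.8° in the station frame against a nominal 90°, and the parts have not moved. I'm handing in.

```bash
python3 -c "
from plant import r
print(r.close_job())"
```

```text
the job is handed in; nothing more can be done
None
```

The selector now points at the servo's bay, locked and let go, and the job is handed in at about 16 s of robot time.

- **Locating:** The servo is in the station's +90° bay and the pointer started at 180°, so the shorter way was 90° clockwise.
- **Pressing:** I gripped the bar and pressed down slowly. The stop was felt at 12 mm down, with about 10 N in all, of which about 4 N was on the stop.
- **Turning:** I turned it 90° clockwise at 8–10 N total, with the turning moment no more than about 0.03 Nm at each check.
- **Releasing:** I let it rise between the teeth, opened the gripper and moved clear.

**Last checks:**
- **Pointer:** it measured 89.8° in the station frame against 90°.
- **Height:** the disc is back at its starting height (80.2 mm before and after), so it has sprung up.
- **Parts:** all four show no shift in the scene camera. The servo's image match is weaker (0.84), probably because the shadow over it moved.
- **Wrist force:** near zero, so the robot touches nothing.

**What went less smoothly:**
- My first two move calls were refused before the arm moved, probably for missing fields, and were re-sent.
- The axis estimates from the different views disagreed by 2–3 mm, so I used a combined value.
- Just before release there was a side load of about 5 N, eased by a small shift as I let go.

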